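# Shut the tray's keeper bar and present the notched sample tile label end up

### The job

At the pottery stall, first swing the wooden keeper bar on the sample tray shut by its knob, until it is past its catch and stays fully home across the tiles in the tray. Then find the loose tile with the small notch cut out of one corner, take it across its width by its plain part, leaving the unglazed label end (the end with the notch) uncovered, and hold it up to a customer some 20 cm above the table: label face up, tile on a slant about halfway between flat and upright, label end the higher one. Finish while holding it still like that, do not put it down, and leave the other tiles and all the pottery and other goods where they are.

Things in the scene. Friction and masses are not known exactly. Their poses are not given: they have to be found in the camera images.
- tile: THE NOTCHED TILE: flat loose clay tile, 110 x 40 x 10 mm, 60 to 130 g, lying face up on the table outside the tray at any yaw. Origin: centre of its underside (of the full 110 x 40 mm outline). +x runs along its length to the notched label end, y across its width, z up out of its label face.
- tile_notch (a point): middle of the square notch, 12 x 12 mm, cut right through the tile's +x, +y corner: 49 mm along +x and 14 mm along +y from the tile's origin. Axes as the tile's.
- tile_label (a point): centre of the label patch on the tile's upper face: unglazed, a shade paler, covering the 30 mm nearest the notched end (tile x from 25 to 55 mm). The rest of the tile is its plain part. Axes as the tile's.
- blank: look-alike loose tile on the table outside the tray, same size and clay, all four corners square, no label patch; must be left alone. Origin: centre of its underside, x along its length.
- stock_a: a square-cornered tile of the same size lying in the tray's pocket nearest the catch. Origin: centre of its underside.
- stock_b: a square-cornered tile of the same size lying in the tray's pocket nearest the hinge. Origin: centre of its underside.
- tray: fixed wooden tray. Base board 160 (x) x 210 (y) x 6 mm; on it a box 130 x 130 mm, rim 30 mm above the table, with two pockets side by side along y (each 118 x 56 mm, floor 12 mm above the table). Origin: centre of its underside, on the table. Yaw within 0.25 rad of the world's.
- keeper_hinge (a point): the keeper bar's upright hinge axis: 80 mm from the tray's origin towards its +y, 36 mm above the table. Axes as the tray's.
- keeper_catch (a point): tip of the sprung steel pin of the catch, on a post beside the tray: tray x -7, y -85 mm, 35 mm above the table. Beyond it, at tray x 10 to 18 mm, y -98 to -72 mm, stands a stop block 50 mm high, behind the closed bar. Axes as the tray's.
- keeper_knob (a point): top centre of the round upright knob on the keeper bar's free end: 20 mm across, 30 mm high, top 78 mm above the table, 170 mm from the hinge axis. Pinched lightly from above it turns in the grip as the bar swings. The bar is 18 mm wide, underside 36 and top 48 mm above the table.
- keeper (a joint): keeper bar angle, rad. 0 = fully shut, along the tray's -y from the hinge, across both pockets; grows to 1.25 as the free end swings level to the tray's -x side. Knob at hinge + 170 mm * (-sin q, -cos q) in tray x, y. It stays where left; near 0.08 it meets the sprung pin, a few N at the knob take it over (top at 0.04), and it then holds itself shut at 0, a hard stop.
- cup: small terracotta cup, 68 mm across, 58 mm high; bystander, leave it where it stands. Origin: centre of its underside.
- bowl: shallow terracotta bowl, 110 mm across, 45 mm high; bystander, leave it where it stands. Origin: centre of its underside.
- mug: pale clay mug with a handle, 72 mm across, 65 mm high; bystander, leave it where it stands. Origin: centre of its underside.
- vase: pale clay bud vase, 64 mm across, 85 mm high; bystander, leave it where it stands. Origin: centre of its underside.
- spoon: wooden spoon, 200 mm long, lying flat; bystander, leave it where it stands. Origin: middle of its length, on the table.
- pinch_pot: small black clay pot, 56 mm across, 36 mm high; bystander, leave it where it stands. Origin: centre of its underside.
- weight: flat round black stone weight, 56 mm across, 28 mm high; bystander, leave it where it stands. Origin: centre of its underside.
Things that resemble listed ones, but are neither listed nor needed, are in the scene too. Leave any blue or turquoise look-alike of the tile alone.

How it is judged (in metres and radians):
On the way, in this order (a step that is already met when the one before it is completed fails the run):
1. the keeper bar is shut past its catch (value of joint keeper below 0.02 rad), for 0.2 s.
2. the notched tile is lifted off the table by the fingers (height (world z) of tile above 0.05 m and contact force between the fingers and tile above 1 N), for 0.2 s.
At the end, for the whole second after the job is handed in: Keeper within 0.025 rad of shut, stock tiles in the tray; the notched tile at rest in the fingers, 140 mm or more up, face within 70 degrees of straight up, label end raised 20 to 67 degrees, finger centre at most 14 mm past its middle towards the label end; nothing else displaced over 30 mm (value of joint keeper below 0.025 rad and height (world z) of tile above 0.14 m and contact force between the fingers and tile above 1 N and angle between tile's own x axis and vertical between 0.4 and 1.22 rad and angle between tile's own z axis and vertical below 1.22 rad and x of the grasp point in the frame of tile below 0.014 m and linear speed of tile below 0.03 m/s and z of each of stock_a, stock_b in the frame of tray below 0.02 m); the arm keeps its last pose, push and grip.
It fails at once if pottery or other goods are moved by more than 30 mm (distance of any of cup, bowl, mug, vase, spoon, pinch_pot, weight from where it was at the start of the episode above 0.03 m).
It fails at once if the look-alike tile or a tile in the tray is moved by more than 30 mm (distance of any of blank, stock_a, stock_b from where it was at the start of the episode above 0.03 m).
It also fails if it takes over 43 s, if anything falls off the work surface, if the arm or the gripper's body presses on something with over 40 N, if the wrist force passes 120 N, or if a joint passes its speed limit or range.

### The arm

A 7-joint arm with a two-finger parallel gripper is mounted at the origin on the work surface. World frame = base frame: x ahead of the robot, y to its left, z up, the work surface at z = 0. Lengths are in mm, angles in rad, forces in N, time in s.
With the tool pointing down it reaches from about 425 to 975 mm from the base axis. Payload 16.7 kg.
Tool frame: the origin (TCP) lies at the very end of the fingers, on their centre line; the grasp point (between the pads) lies 19 mm behind it; z points along the fingers, y is the line along which they close (so a half turn about z gives the same grasp; the last joint's range is limited). The gripper opens to 85 mm and grips with 20 to 120 N. Pads are 22 mm wide; open, the fingers measure 114 mm over their backs; the gripper's body (76 mm by 85 mm) begins 54 mm behind the grasp point. The pads swing forward as they close: fully open they stand 13 mm farther back than shut.
Start: joints at [-1.254, 0.426, 0.074, 1.606, -0.034, 1.111, -0.067], TCP at [303.167, 603.047, 231.302] pointing down, gripper open.
Joint ranges: [-2.85, 2.85], [-0.5, 2.14], [-1.23, 1.37], [0.21, 2.46], [-1.02, 4.16], [0.16, 2.05], [-2.73, 2.73]. Speed limits (rad/s): [1.89, 1.89, 2.39, 2.39, 3.01, 3.01, 3.01].

### API

Orientations are given as a unit quaternion [w, x, y, z].
In Python, from workcell import r, vision gives the robot as it stands. The module is installed in compiled form; this text tells all that it offers.
- The arm moves only by the shell command python3 -m jog 'ROWS' [FORCE]. ROWS is text: rows parted by semicolons, each of 7 numbers parted by spaces: the shift along the tool's x, y, z in mm, then the turn, a rotation vector about the tool's x, y, z in rad, then the opening, from 0 (shut) to 1 (fully open). In form: tx ty tz rx ry rz gripper; .... A call has 1 to 20 rows; each row is the pose to reach, as a shift and turn from the pose commanded when the call began, along the tool's axes at that moment; what a row does not reach only later rows make up. A row lasts 1/12 s, in which the tool goes at most 41.7 mm and 7.16 degrees, less where a joint would pass 70% of its speed; a pose out of reach is approached as far as the arm can. A call with a gripper value outside its range is refused whole. The fingers move at their own pace and stop on an object; FORCE is the grip in N (left out, the last holds). Time passes only in rows, so rows that repeat a pose let the fingers close. It gives the time, the measured TCP pose, the force, the opening and the grip force at its end, in the units of the state.
- r.observe(): the state, without advancing time (a new reading comes with each control period).
- vision.get_image(name): name is "side" or "top" or "wrist"; returns a dict with "img" (420x560x3 uint8, blue, green, red), "vertical_fov" (degrees; the focal length in pixels is half the picture's height over the tangent of half this angle, whatever the lens; pixels are square), "cx", "cy" (the principal point, pixels), "pose" (4x4, takes a point from camera to world coordinates). Camera axes: x right, y down, z forward; pixel columns grow to the right and rows downward; lengths in mm; the calibration is good to about 2 mm. A picture is of the moment at which its call begins. There is no depth.
- r.close_job(): hands the job in; it is judged then, once.
The state is a dict: "t": time; "q": joint angles; "dq": joint speeds; "tau": joint torques, N m; "tool_pos": TCP position; "tcp_rot": TCP orientation; "ft_force": force on the tool from outside, world axes, zero at the start; "moment": the same for the moment, N m; "width": opening from 0.0 (shut) to 1.0 (fully open); "finger_force": force on a finger pad.
Only numpy, scipy, OpenCV 4.12 (cv2) and the standard library are available. Lean on these libraries where they do the work, as an engineer would, in place of code of your own. Each camera call takes 0.05 s, during which the arm holds its last target. There are 200 camera calls.

## Working session

There is one attempt and no reset: what is moved stays moved. The work goes in short steps, Python scripts to look and compute and a shell command to move; the robot and the scene stay as the last step left them, time stands still between calls to the robot, and variables do not carry over. Pictures are saved under pics/ and viewed, at most 10 in all, crops included, and the job is handed in when it is done.

```bash
mkdir -p pics; cat > h.py <<'E'
import numpy as np, cv2
from workcell import r, vision
from scipy.spatial.transform import Rotation as R
def cam(n):
    d=vision.get_image(n); d["f"]=d["img"].shape[0]/2/np.tan(np.radians(d["vertical_fov"])/2); d["pose"]=np.array(d["pose"]); return d
def ray(d,u,v):
    k=d["pose"][:3,:3]@np.array([(u-d["cx"])/d["f"],(v-d["cy"])/d["f"],1]); return d["pose"][:3,3],k
def plane(d,u,v,z):
    o,k=ray(d,u,v); return o+k*(z-o[2])/k[2]
def proj(d,p):
    c=d["pose"][:3,:3].T@(np.array(p,float)-d["pose"][:3,3]); return c[:2]/c[2]*d["f"]+[d["cx"],d["cy"]]
def two(a,b):  # (d,u,v) x2 -> midpoint, gap
    o1,k1=ray(*a);o2,k2=ray(*b);k1=k1/np.linalg.norm(k1);k2=k2/np.linalg.norm(k2)
    s=np.linalg.lstsq(np.c_[k1,-k2],o2-o1,rcond=None)[0];p,q=o1+s[0]*k1,o2+s[1]*k2
    return (p+q)/2,np.linalg.norm(p-q)
def tool(p):  # world point -> shift in the current tool axes; quaternion wxyz
    s=r.observe();q=s["tcp_rot"];return R.from_quat([q[1],q[2],q[3],q[0]]).inv().apply(np.array(p)-s["tool_pos"])
E
python3 - <<'E'
from h import *
s=r.observe();print(s)
for n in("top","side"):
    d=cam(n);cv2.imwrite(f"pics/{n}0.png",d["img"]);print(n,d["f"],d["pose"].round(2).tolist(),d["cx"],d["cy"])
E
```

```text
{'t': 0.0, 'q': array([-1.25451571,  0.42671471,  0.07386539,  1.60661285, -0.03412879,
        1.11081694, -0.06711072]), 'dq': array([-9.19351638e-05, -1.82691457e-03,  1.83102665e-04, -1.76097492e-04,
       -6.60410326e-04,  8.33094823e-04,  1.21787938e-04]), 'tau': array([-3.41760839e-03, -9.49824643e+01,  3.75923753e+00, -4.63543081e+01,
        1.90848514e-02,  9.74183728e-03,  3.90086683e-06]), 'tool_pos': array([302.99627048, 602.70774799, 230.61999079]), 'tcp_rot': array([-1.12633169e-04,  2.30824075e-01,  9.72995287e-01, -6.36116938e-04]), 'ft_force': array([-0.72829206, -0.37279622, -0.3241413 ]), 'moment': array([-0.0160595 , -0.01488254,  0.0121708 ]), 'finger_force': 0.0, 'width': 0.9985158186822451}
top 384.40014820308306 [[0.0, -1.0, 0.09, 502.33], [-1.0, -0.0, -0.0, 25.35], [0.0, -0.09, -1.0, 1078.43], [0.0, 0.0, 0.0, 1.0]] 278.1140771719777 207.95765237653632
side 453.43296733213515 [[0.97, -0.14, 0.18, 317.2], [-0.23, -0.57, 0.79, -1077.11], [-0.01, -0.81, -0.59, 909.21], [0.0, 0.0, 0.0, 1.0]] 281.88547560506004 213.34995935568415
```

View pics/top0.png

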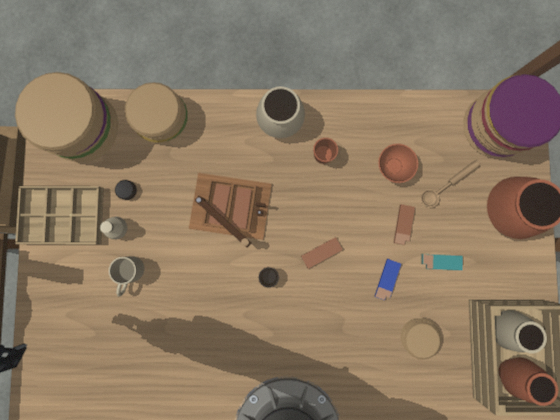

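View pics/side0.png

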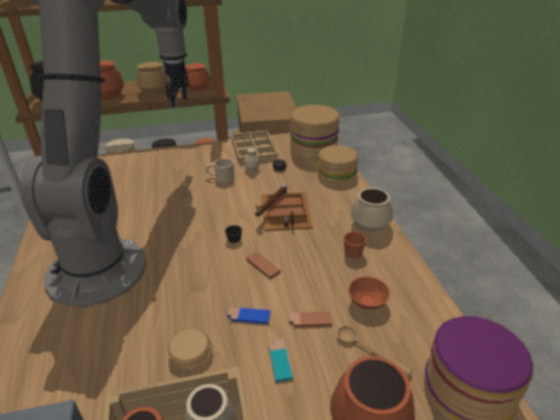

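The top view shows the tray at (231,205), with its hinge at (199,200), the bar's free end and knob near (248,243), and the catch at (265,209).

Candidates for the notched tile, in top-view pixels:
- (404,224): clay with a paler lower end
- (322,253): plain clay, likely the blank
- (388,279): blue
- (442,262): turquoise
- Stock tiles in the tray

I choose (404,224) and will check it in a close crop.

```bash
python3 - <<'E'
from h import *
t=cv2.imread("pics/top0.png");s=cv2.imread("pics/side0.png")
def c(i,u,v,w,h):
    return cv2.resize(i[v-h//2:v+h//2,u-w//2:u+w//2],(400,300),interpolation=cv2.INTER_CUBIC)
cv2.imwrite("pics/crop1.png",np.vstack([np.hstack([c(t,404,224,60,45),c(t,231,212,100,75)]),np.hstack([c(s,311,318,60,45),c(s,285,208,80,60)])]))
hsv=cv2.cvtColor(t,cv2.COLOR_BGR2HSV)
d=cam("top");e=cam("side")
for n,i,dd,cs in(("top",t,d,[(404,224),(322,253)]),("side",s,e,[(311,318),(263,265)])):
    h=cv2.cvtColor(i,cv2.COLOR_BGR2HSV);
    for u,v in cs:print(n,u,v,h[v,u],h[v+14,u+14])
    m=((h[...,0]<=9)&(h[...,1]>90)).astype(np.uint8)
    for u,v in cs:
        k,l,st,ce=cv2.connectedComponentsWithStats(m);q=l[v,u];print(st[q],ce[q])
        if q:
            cn=cv2.findContours((l==q).astype(np.uint8),0,2)[0][0];rc=cv2.minAreaRect(cn);b=cv2.boxPoints(rc);print(rc)
            print([plane(dd,*p,10).round(0).tolist() for p in b])
E
```

```text
top 404 224 [ 10 111 147] [ 15  89 164]
top 322 253 [ 11 110 148] [ 17  89 167]
[     0      0    560    420 230188] [275.18670391 208.89101951]
[     0      0    560    420 230188] [275.18670391 208.89101951]
side 311 318 [ 10 127 155] [ 16 109 147]
side 263 265 [ 10 130 153] [ 15 114 159]
[     0      0    560    420 230139] [278.64402383 207.56605356]
[     0      0    560    420 230139] [278.64402383 207.56605356]
```

View pics/crop1.png

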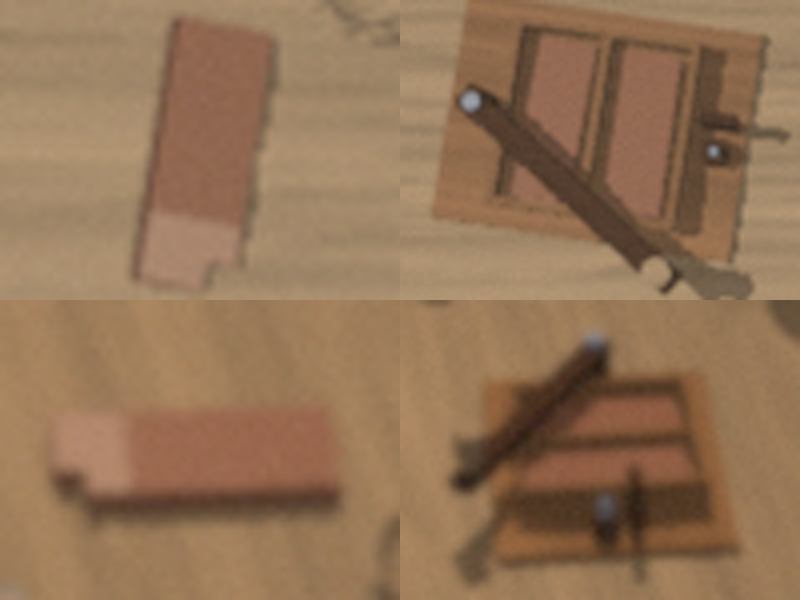

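The crop confirms it: pale label end with a notch at about (411,241) top, (278–291,323) side. Pale knob top is about (245,242) top and (259,208) side; hinge cap (198.5,200) top and (284,186) side.

```bash
cat > m.py <<'E'
from h import *
d=cam("top");e=cam("side")
def rect(n,i,dd,u,v,z,hi):
    h=cv2.cvtColor(cv2.GaussianBlur(i,(3,3),0),cv2.COLOR_BGR2HSV);w=40
    m=((h[...,0]<=hi)).astype(np.uint8);m=cv2.morphologyEx(m,cv2.MORPH_OPEN,np.ones((3,3)))
    k,l,st,ce=cv2.connectedComponentsWithStats(m);q=l[v,u];print(n,st[q],ce[q])
    cn=max(cv2.findContours((l==q).astype(np.uint8),0,2)[0],key=len);rc=cv2.minAreaRect(cn);b=cv2.boxPoints(rc)
    W=np.array([plane(dd,*p,z) for p in b]);print(rc,W.round(0).tolist(),W.mean(0).round(1),[np.linalg.norm(W[j]-W[j-1]).round(1) for j in(1,2)])
    return rc[0]
if __name__=="__main__":
    for nm,a,b in(("tile",(404,220),(318,318)),("blank",(322,253),(263,265))):
        try:
            p=rect(nm+" top",d["img"],d,*a,10,12);q=rect(nm+" side",e["img"],e,*b,10,12);print("two",two((d,*p),(e,*q)))
        except Exception as x:print(x)
    for nm,a,b in(("knob",(244.7,242.5),(259,207.6)),("hinge",(198.5,200.2),(284,186.4)),("catch",(259.5,213),(286,219)),
      ("tile glaze edge L",(404-30+147/6.667,224-22+213/6.667),(281+128/6.667,296+110/6.667)),
      ("tile far corner L",(404-30+178/6.667,202+18/6.667),(281+328/6.667,296+108/6.667)),
      ("tile far corner R",(404-30+275/6.667,202+40/6.667),(281+340/6.667,296+188/6.667)),
      ("tile label corner",(374+135/6.667,202+278/6.667),(281+52/6.667,296+112/6.667))):
        p,g=two((d,*a),(e,*b));print(nm,p.round(1),"gap",round(g,1))
    print("proj knob78 in side",proj(e,plane(d,244.7,242.5,78)),"top-plane",plane(d,244.7,242.5,78))
E
python3 m.py
```

```text
tile top [396 205  18  39 490] [404.51836735 221.84285714]
((403.95947265625, 224.24325561523438), (15.124706268310547, 37.97616958618164), 9.462322235107422) [[508.0, -294.0, 10.0], [612.0, -314.0, 10.0], [605.0, -356.0, 10.0], [501.0, -336.0, 10.0]] [ 556.5 -325.1   10. ] [np.float64(106.2), np.float64(42.1)]
tile side [289 312  43  15 572] [310.4965035  318.70454545]
((310.0, 319.0), (14.0, 42.0), 90.0) [[510.0, -297.0, 10.0], [616.0, -322.0, 10.0], [602.0, -366.0, 10.0], [499.0, -342.0, 10.0]] [ 556.8 -331.7   10. ] [np.float64(109.0), np.float64(46.3)]
two (array([ 557.38963631, -327.16736993,    4.19101578]), np.float64(1.7411490046476352))
blank top [302 239  39  29 559] [321.34168157 252.61359571]
((321.4424133300781, 252.53172302246094), (14.413752555847168, 39.342098236083984), 61.189208984375) [[469.0, -38.0, 10.0], [521.0, -133.0, 10.0], [486.0, -152.0, 10.0], [434.0, -57.0, 10.0]] [477.6 -95.1  10. ] [np.float64(109.1), np.float64(39.5)]
blank side [247 252  32  25 403] [262.71960298 264.39950372]
((262.5557556152344, 264.427490234375), (33.71700668334961, 13.047809600830078), 37.5685920715332) [[433.0, -67.0, 10.0], [464.0, -26.0, 10.0], [523.0, -135.0, 10.0], [492.0, -171.0, 10.0]] [478.  -99.7  10. ] [np.float64(51.5), np.float64(123.2)]
two (array([478.4387467 , -95.72969478,   4.96778499]), np.float64(2.187613127776158))
knob [507.5 112.2  62.2] gap 6.3
hinge [620.9 239.4  47.3] gap 6.3
catch [588.4  75.4  28.2] gap 6.7
tile glaze edge L [ 533.7 -303.7    8.9] gap 9.1
tile far corner L [ 613.2 -319.1    6.2] gap 3.9
tile far corner R [ 604.3 -359.3    7.6] gap 4.8
tile label corner [ 505.8 -297.8    8.8] gap 7.0
proj knob78 in side [256.92365275 203.89627592] top-plane [504.37911101 111.40772979  78.        ]
```

```bash
python3 -m jog '-402 -347 0 0 0 1.26 1; -402 -347 0 0 0 1.26 1; -402 -347 0 0 0 1.26 1; -402 -347 0 0 0 1.26 1; -402 -347 0 0 0 1.26 1; -402 -347 0 0 0 1.26 1; -402 -347 0 0 0 1.26 1; -402 -347 0 0 0 1.26 1; -402 -347 0 0 0 1.26 1; -402 -347 0 0 0 1.26 1; -402 -347 0 0 0 1.26 1; -402 -347 0 0 0 1.26 1; -402 -347 0 0 0 1.26 1; -402 -347 0 0 0 1.26 1; -402 -347 0 0 0 1.26 1; -402 -347 0 0 0 1.26 1; -402 -347 0 0 0 1.26 1; -402 -347 0 0 0 1.26 1' 20
python3 - <<'E'
from h import *
d=cam("wrist");cv2.imwrite("pics/w1.png",d["img"]);np.save("w1.npy",d,allow_pickle=True);print(d["f"],d["cx"],d["cy"],d["pose"].round(2).tolist())
s=r.observe();print(s["t"],s["q"].round(2));print(proj(d,[507.5,112,70]),proj(d,[621,239,48]))
E
```

```text
t: 1.8
tool_pos: [506.1, 113.7, 231.2]
tcp_rot: [-0.0, 0.759, 0.651, -0.0]
ft_force: [-0.3, 0.8, -0.9]
width: 1.001
finger_force: 0.0
369.94947662552653 276.8775240015789 210.9930599310037 [[0.99, -0.14, -0.05, 518.42], [-0.15, -0.94, -0.32, 195.14], [-0.0, 0.32, -0.95, 373.74], [0.0, 0.0, 0.0, 1.0]]
1.85 [-0.81  0.18  0.53  1.98 -0.11  1.01 -0.38]
[279.07241655 190.58519622] [397.86447202   7.31379328]
```

View pics/w1.png

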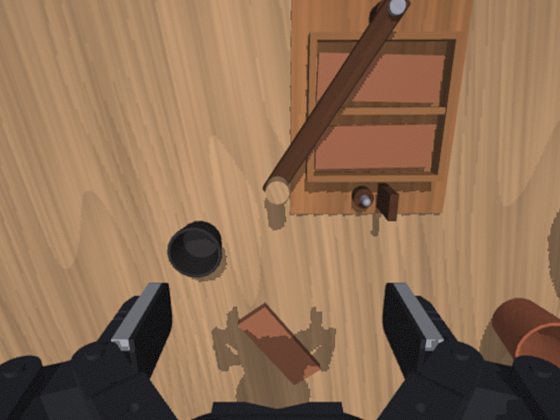

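Knob top is at (277,190), hinge cap at (398,7) (both match the prediction), catch pin at (365,202), stop block at (388,203), tray base's lower edge from (291,213) to (442,213).

```bash
python3 - <<'E'
from h import *
w=np.load("w1.npy",allow_pickle=True).item();d=cam("top")
print("knob",two((d,244.7,242.5),(w,277,190)),plane(w,277,190,78))
print("hinge",two((d,198.5,200.2),(w,398,7)),plane(w,398,7,50))
a,b,c=[plane(w,*p,6) for p in((291,213),(442,213),(291,20))]
print(a,b,c,"len",np.linalg.norm(b-a),"yaw",np.arctan2(*(b-a)[[1,0]]),np.arctan2(*(a-c)[[0,1]]), "left edge yaw",-np.arctan2(*(c-a)[[0,1]]))
yaw=np.arctan2(*(b-a)[[1,0]]);tx=np.array([np.cos(yaw),np.sin(yaw)]);ty=np.array([-tx[1],tx[0]])
o=(a+b)[:2]/2+105*ty;H=o+80*ty
k=plane(w,277,190,78)[:2]-H;q=np.arctan2(-k@tx,-k@ty)
print("origin",o,"hinge",H,"len",np.linalg.norm(k),"q",q)
print("catch",o-7*tx-85*ty,plane(w,366,202,35))
H2=(H+plane(w,398,7,50)[:2])/2;print("H2",H2)
s=r.observe()
for f in np.r_[q,.45,.35,.25,.15,.1,.05,0,-.03]:
    P=H2+170*(-np.sin(f)*tx-np.cos(f)*ty);print(round(f,2),P.round(1),tool([*P,56]).round(1))
E
```

```text
knob (array([505.06915553, 112.21675749,  67.64261326]), np.float64(1.3475048149743372)) [506.16713973 114.94538428  78.        ]
hinge (array([616.08499294, 236.81533524,  63.57983812]), np.float64(0.5927874691813613)) [620.48500818 238.93318786  50.        ]
[513.9385496   68.46611551   6.        ] [670.74206512  44.45331353   6.        ] [539.35288435 248.98558199   6.        ] len 158.6315137023612 yaw -0.15195887792878582 -3.001727419607068 left edge yaw -0.13986523398272543
origin [608.23465363 160.24974177] hinge [620.34463174 239.32785777] len 168.84163998669692 q 0.5906879228367417
catch [588.44846674  77.28886661] [586.877339    78.60953098  35.        ]
H2 [620.41481996 239.13052282]
0.59 [505.5 113.9] [  0.4  -0.8 175.3]
0.45 [524.2  99. ] [-11.4  20.  175.3]
0.35 [538.6  90.1] [-18.   35.7 175.3]
0.25 [553.9  82.7] [-23.   51.9 175.3]
0.15 [569.9  76.8] [-26.4  68.6 175.3]
0.1 [578.   74.5] [-27.4  77.  175.3]
0.05 [586.3  72.6] [-28.1  85.5 175.3]
0.0 [594.7  71.1] [-28.3  94.  175.2]
-0.03 [599.7  70.4] [-28.2  99.1 175.2]
```

```bash
python3 -m jog '0 -1 40 0 0 0 1; 0 -1 80 0 0 0 0.6; 0 -1 120 0 0 0 0.6; 0 -1 150 0 0 0 0.6; 0 -1 175 0 0 0 0.6; 0 -1 175 0 0 0 0.6; 0 -1 175 0 0 0 0; 0 -1 175 0 0 0 0; 0 -1 175 0 0 0 0; 0 -1 175 0 0 0 0; 0 -1 175 0 0 0 0; 0 -1 175 0 0 0 0; 0 -1 175 0 0 0 0' 20
```

```text
t: 2.98
tool_pos: [506.5, 113.0, 57.7]
tcp_rot: [0.0, 0.76, 0.65, 0.001]
ft_force: [-0.6, -0.2, 10.4]
width: 0.22
finger_force: 21.5
```

```bash
python3 -m jog '-6 10 -1 0 0 0 0; -12 21 -1 0 0 0 0; -15 28 -1 0 0 0 0; -18 36 -1 0 0 0 0; -21 44 -1 0 0 0 0; -23 53 -1 0 0 0 0; -25 61 -1 0 0 0 0; -26 69 -1 0 0 0 0; -27 77 -1 0 0 0 0; -28 85 -1 0 0 0 0; -28 90 -1 0 0 0 0; -28 95 -1 0 0 0 0; -28 98 -1 0 0 0 0; -28 98 -1 0 0 0 0; -28 98 -1 0 0 0 0; -28 98 -1 0 0 0 0'
python3 - <<'E'
from h import *
d=cam("wrist");e=cam("top");cv2.imwrite("pics/w2.png",np.hstack([cv2.resize(d["img"],(400,300)),cv2.resize(e["img"][170:245,180:280],(400,300))]))
E
```

```text
t: 4.32
tool_pos: [594.8, 69.6, 56.8]
tcp_rot: [-0.002, 0.76, 0.65, -0.002]
ft_force: [-22.1, -1.8, 19.5]
width: 0.221
finger_force: 23.3
```

View pics/w2.png

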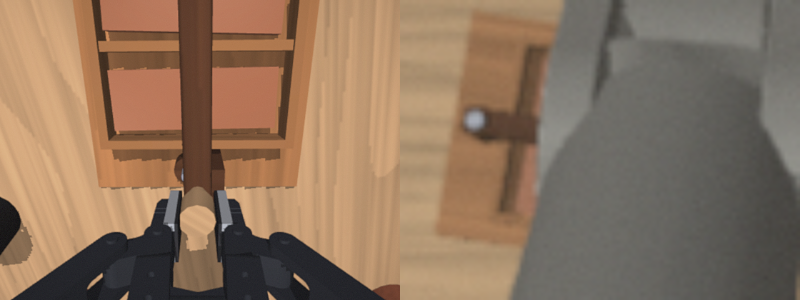

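The bar lies straight across both pockets, past the pin (left half, around (183,172)), with the knob between the pads at (198,220). It is against the stop with 22 N of back force, so I'll ease off, release and rise.

```bash
python3 -m jog '0 -4 0 0 0 0 0; 0 -4 0 0 0 0 0.5; 0 -4 0 0 0 0 0.5; 0 -4 0 0 0 0 0.5; 0 -4 0 0 0 0 0.5; 0 -4 -40 0 0 0 0.5; 0 -4 -80 0 0 0 0.8; 0 -4 -120 0 0 0 1; 0 -4 -160 0 0 0 1; 0 -4 -180 0 0 0 1; 0 -4 -180 0 0 0 1'
python3 - <<'E'
from h import *
print(tool([563,-327,231]));q=r.observe()["tcp_rot"];y=R.from_quat([q[1],q[2],q[3],q[0]]).as_matrix()[:,1];print(np.arctan2(y[1],y[0]))
d=cam("wrist");w=cv2.resize(d["img"],(400,300));cv2.imwrite("pics/w3.png",w)
E
```

```text
t: 5.33
tool_pos: [596.3, 70.6, 242.4]
tcp_rot: [0.001, 0.76, 0.65, 0.003]
ft_force: [0.4, 0.3, -0.8]
width: 1.003
finger_force: 0.0
[-398.03674434   28.48237752   10.22827472]
-0.15527665796458898
```

View pics/w3.png

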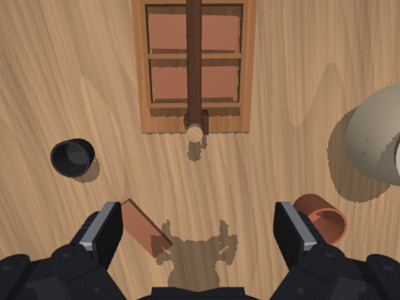

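Keeper stays shut: bar parallel to the tray, knob at (195,133). Next, over the tile.

```bash
python3 -m jog '-398 28 10 0 0 -1.536 1; -398 28 10 0 0 -1.536 1; -398 28 10 0 0 -1.536 1; -398 28 10 0 0 -1.536 1; -398 28 10 0 0 -1.536 1; -398 28 10 0 0 -1.536 1; -398 28 10 0 0 -1.536 1; -398 28 10 0 0 -1.536 1; -398 28 10 0 0 -1.536 1; -398 28 10 0 0 -1.536 1; -398 28 10 0 0 -1.536 1; -398 28 10 0 0 -1.536 1; -398 28 10 0 0 -1.536 1; -398 28 10 0 0 -1.536 1; -398 28 10 0 0 -1.536 1; -398 28 10 0 0 -1.536 1; -398 28 10 0 0 -1.536 1'
python3 - <<'E'
from h import *
d=cam("wrist");cv2.imwrite("pics/w4.png",d["img"]);np.save("w4.npy",d,allow_pickle=True)
s=r.observe();print(s["q"].round(2))
for p in((557,-326,10),(508,-294,10),(501,-336,10),(612,-314,10),(605,-356,10)):print(proj(d,p).round(0))
E
```

```text
t: 6.8
tool_pos: [560.3, -326.7, 227.0]
tcp_rot: [-0.0, 0.096, 0.995, 0.0]
ft_force: [0.7, -0.2, -0.7]
width: 0.999
finger_force: 0.0
[ 0.17  0.4   0.35  1.69 -0.15  1.08  1.94]
[277. 171.]
[300. 114.]
[255. 116.]
[298. 220.]
[257. 221.]
```

View pics/w4.png

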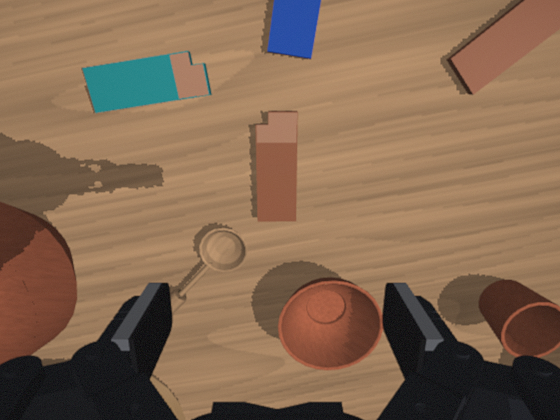

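The notched tile has its corners at (297,112), (297,220) and (258,221), with the notch at (262,118) and the label boundary at row 142. The spoon bowl is at (222,248) and the bowl at (330,325).

```bash
python3 - <<'E'
from h import *
w=np.load("w4.npy",allow_pickle=True).item();d=cam("top")
c=[plane(w,*p,10) for p in((297.5,111.5),(297,221),(258,221.5),(257,125))]
A,B,C,D=c;print(np.array(c).round(1).tolist(),np.linalg.norm(A-B),np.linalg.norm(B-C))
x=(A-B)/np.linalg.norm(A-B);ctr=(A+C)/2;yw=np.arctan2(x[1],x[0]);print("ctr",ctr,"yaw",yw)
print("h far corners",two((d,374+178/6.667,202+18/6.667),(w,297,221)),two((d,374+275/6.667,202+40/6.667),(w,258,221.5)),two((d,374+135/6.667,202+278/6.667),(w,297.5,111.5)))
q=r.observe()["tcp_rot"];X=R.from_quat([q[1],q[2],q[3],q[0]]).as_matrix()[:,0];print("tool x yaw",np.arctan2(X[1],X[0]))
g=ctr-6*x;print("tool",tool([g[0],g[1],4]))
for n,p in(("spoon",(222,228)),("spoonR",(244,248)),("bowl",(330,283))):
    P=plane(w,*p,8)-ctr;print(n,P@x,P@np.array([-x[1],x[0],0]))
E
```

```text
[[504.9, -295.8, 10.0], [612.8, -315.3, 10.0], [605.6, -355.0, 10.0], [509.8, -335.8, 10.0]] 109.5940848132808 40.35576266319728
ctr [ 555.2782152  -325.40188241   10.        ] yaw 2.9631370588882033
h far corners (array([ 610.12144251, -315.17045846,   17.14606681]), np.float64(0.012824231656426556)) (array([ 600.57877431, -353.07613031,   23.87940253]), np.float64(0.5320492570992155)) (array([ 503.46257063, -295.74544941,   14.06455457]), np.float64(2.382883917969445))
tool x yaw 2.9504312991441863
tool [ -0.76140655   0.44555375 223.24540814]
spoon -62.30638125934881 58.197184207320724
spoonR -85.44418675716832 36.10802604693275
bowl -128.76172818183605 -56.979950062070664
```

```bash
python3 -m jog '-1 0 40 0 0 0 0.8; -1 0 80 0 0 0 0.8; -1 0 120 0 0 0 0.8; -1 0 160 0 0 0 0.8; -1 0 190 0 0 0 0.8; -1 0 205 0 0 0 0.8; -1 0 205 0 0 0 0.8; -1 0 205 0 0 0 0.8' ; python3 -c "
from h import *
print(tool([561.2,-326.5,3]))"
```

```text
t: 7.57
tool_pos: [561.1, -327.1, 22.1]
tcp_rot: [-0.001, 0.095, 0.995, 0.0]
ft_force: [0.5, -0.4, 0.6]
width: 0.799
finger_force: 0.0
[-0.04743766  0.66015659 19.07570855]
```

```bash
python3 -m jog '0 1 10 0 0 0 0.8; 0 1 20 0 0 0 0.8; 0 1 20 0 0 0 0.8; 0 1 20 0 0 0 0; 0 1 20 0 0 0 0; 0 1 20 0 0 0 0; 0 1 20 0 0 0 0; 0 1 20 0 0 0 0; 0 1 20 0 0 0 0; 0 1 20 0 0 0 0; 0 1 20 0 0 0 0' 50; python3 -m jog '0 0 -10 0 0 0 0; 0 0 -20 0 0 0 0; 0 0 -35 0 0 0 0; 0 0 -60 0 0 0 0; 0 0 -60 0 0 0 0; 0 0 -60 0 0 0 0'
```

```text
t: 8.48
tool_pos: [561.7, -326.6, 3.3]
tcp_rot: [0.0, 0.095, 0.995, -0.0]
ft_force: [-1.3, 1.7, 6.3]
width: 0.449
finger_force: 50.0
t: 8.98
tool_pos: [562.5, -326.9, 64.8]
tcp_rot: [0.002, 0.095, 0.995, -0.001]
ft_force: [-0.8, 1.0, -0.8]
width: 0.449
finger_force: 50.7
```

```bash
python3 -m jog '0 0 -25 0 0 0 0; 0 0 -50 0 0 0 0; 0 0 -75 0 0 0 0; 0 0 -100 0 0 0 0; 0 0 -125 0 0 0 0; 0 0 -145 0 0.1 0 0; 0 0 -145 0 0.2 0 0; 0 0 -145 0 0.3 0 0; 0 0 -145 0 0.4 0 0; 0 0 -145 0 0.5 0 0; 0 0 -145 0 0.6 0 0; 0 0 -145 0 0.7 0 0; 0 0 -145 0 0.76 0 0; 0 0 -145 0 0.76 0 0; 0 0 -145 0 0.76 0 0; 0 0 -145 0 0.76 0 0; 0 0 -145 0 0.76 0 0; 0 0 -145 0 0.76 0 0' 70
python3 - <<'E'
from h import *
a,b,c=cam("wrist"),cam("side"),cam("top")
s=r.observe();print(s["q"].round(2),abs(s["dq"]).max());q=s["tcp_rot"];M=R.from_quat([q[1],q[2],q[3],q[0]]).as_matrix();print(M.round(2))
f=lambda i:cv2.resize(i,(400,300));u,v=proj(b,s["tool_pos"]).astype(int);print(u,v)
cv2.imwrite("pics/f1.png",np.vstack([np.hstack([f(a["img"]),f(b["img"])]),np.hstack([f(c["img"]),f(b["img"][max(v-45,0):v+45,u-60:u+60])])]))
E
```

```text
t: 10.48
tool_pos: [561.2, -326.6, 208.7]
tcp_rot: [-0.368, 0.088, 0.925, 0.035]
ft_force: [-0.3, -0.2, -1.2]
width: 0.438
finger_force: 72.7
[ 0.18  0.88  0.38  1.14 -0.06  1.89  1.92] 0.007373737528594833
[[-0.71  0.19 -0.68]
 [ 0.14  0.98  0.13]
 [ 0.69 -0.   -0.73]]
313 259
```

View pics/f1.png

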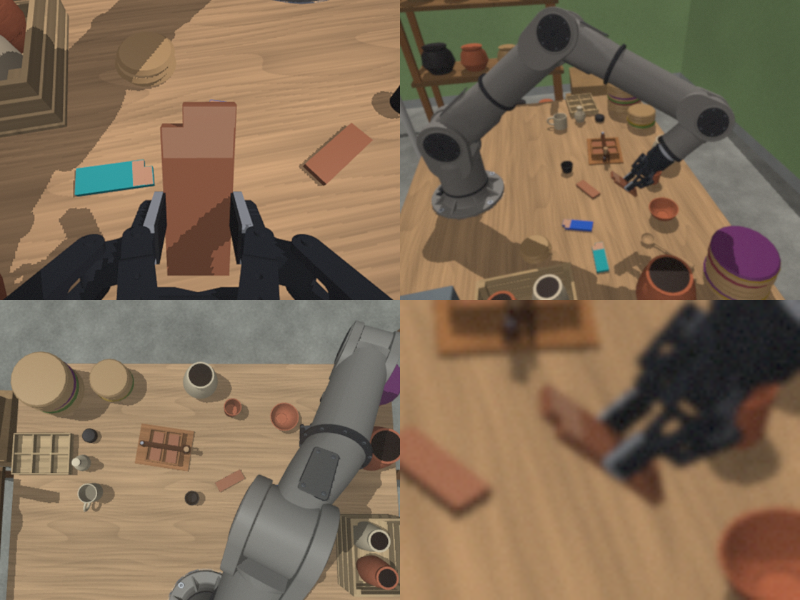

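The wrist view shows the tile between the pads by its plain part, with the label end (notch at (172,113)) uncovered and pointing up. The side crop shows the roughly 44° slant, and the top view shows the keeper shut at (165,445).

```bash
python3 -m jog '0 0 0 0 0 0 0; 0 0 0 0 0 0 0; 0 0 0 0 0 0 0; 0 0 0 0 0 0 0' && python3 -c "
from workcell import r
print(r.close_job())"
```

```text
t: 10.97
tool_pos: [561.4, -326.3, 207.3]
tcp_rot: [-0.369, 0.088, 0.924, 0.035]
ft_force: [-0.3, -0.3, -1.4]
width: 0.433
finger_force: 72.7
the job is handed in; nothing more can be done
None
```

The keeper bar is shut past its catch, and the notched tile is held still about 20 cm up on a slant of about 44°, label face up and label end higher; I handed the job in at 11 s, and no verdict was returned.

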